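Take the dried pillow block out from under the hood's sash

TASK

The green pillow block has finished drying in the extraction hood. Lift the hood's sash until its guide holds it up by itself, take the block out through the opening and set it down upright, without dropping it, on the middle of the blue plate, then bring the sash fully down again. Never let the sash drop, and leave the bottle in the hood and the two bearings on the table where they are.

Things in the scene. Friction and masses are not known exactly. Their poses are not given: they have to be found in the camera images.
- hood: White bench extraction hood with clear sides, fixed; 366 mm wide (y), 365 deep (x), 369 high, duct collar on its roof. Origin: centre of its underside on the table; x points to its back, y to its left seen from the robot. Inside, the floor mat's top is 24 mm above the table and 318 mm wide. The sash closes its sloping front, at -x. The bottle inside stands in the back left corner.
- hood_sill (a point): Middle of the sill's top edge, the foot of the sloping front: hood x = -170 mm, z = 43 mm. From here the front rises toward the back at 50 degrees from horizontal. Clear opening: 288 mm wide between two guides (which stand 14 mm out of the sash's plane) and 164 mm long up the slope, from the sill to a fixed upper pane.
- sash (a joint): How far the sash is raised, m along the slope: 0 = shut on the sill, 0.235 = top stop. Clear pane in an aluminium frame, 165 mm long, 0.4 to 0.7 kg; it falls shut by its weight (3 to 5.5 N along the slope) except in one stretch, where a felt brake hidden in the guide holds it up. This stretch is 12 mm long, its middle anywhere from 0.150 to 0.205, different each time.
- sash_edge (a point): Middle of the sash's lower edge, moving with it. How the brake feels: over 10 mm of running on, the pull needed to raise the sash grows by 6 to 11 N (briefly 15) and stays so along the stretch, where the sash no longer hangs on a hand at rest; beyond it the sash is loose again and falls. To lower it, push it down with some 5 N until it leaves the brake; then its whole weight hangs on the hand.
- sash_handle (a point): Middle of the sash's handle: a black round bar 13 mm thick, 112 mm of it straight along the hood's y between two posts. It stands 48 mm out of the sash's plane (perpendicular to the slope) and 60 mm up the slope from the sash's lower edge; 120 mm above the table when the sash is shut. Moves with the sash.
- pillow_block: Dark green cast pillow block with steel bearing insert, 0.3 to 0.6 kg, on the hood's floor just behind the sash. Foot 128 mm (its x, roughly along the hood's x) by 42 by 14 high; above it a round bearing seat 72 mm in diameter and 38 wide (its y), axis along y at z = 44 mm, top at 80. Grasp it across the 38 mm flat faces; the bore is solid to the touch. Origin: centre of its underside.
- blue_plate: Scuffed dark blue plate lying flat and fixed on the table to the right of the hood, 160 mm (x) by 204 mm (y), 18 mm thick, two corners cut. Origin: centre of its underside.
- oil_bottle: White and green bottle with a green cap, 60 mm in diameter, 204 mm high, standing in the hood's back left corner. Origin: centre of its underside.
- bearing_1: Steel ball bearing, 52 mm across, 15 mm high, flat on the table beyond the blue plate. Origin: centre of its underside.
- bearing_2: A second ball bearing like bearing_1, lying near it. Origin: centre of its underside.

How it is judged:
By the outcome, as a careful person would: the job done as asked, in the order asked, and still so for the second after the job is handed in, with the robot touching nothing.
It also fails if it takes over 72 s, if anything falls off the work surface, if the arm or the gripper's body presses on something with over 40 N, if the wrist force passes 120 N, or if a joint passes its speed limit or range.

ROBOT

A 7-joint arm with a two-finger parallel gripper is mounted at the origin on a cart in front of the work surface, level with it; the furniture and walls round the work are solid. World frame = base frame: x ahead of the robot, y to its left, z up, the work surface at z = 0. Lengths are in m, angles in rad, forces in N, time in s.
With the tool pointing down it reaches from about 0.4 to 0.85 m from the base axis. Payload 10.4 kg.
Tool frame: the origin (TCP) lies midway between the tips of the shut fingers; the grasp point (between the pads) lies 19 mm behind it; z points along the fingers, y is the line along which they close (so a half turn about z gives the same grasp; the last joint's range is limited). The gripper opens to 87 mm and grips with 3 to 60 N. Pads are 19 mm wide; open, the fingers measure 117 mm over their backs; the gripper's body (75 mm by 190 mm) begins 51 mm behind the grasp point.
Start: joints at [-1.372, 0.332, -0.065, 1.46, 0.022, 1.35, -0.088], TCP at [0.137, 0.61, 0.223] pointing down, gripper open.
Joint ranges: [-2.6, 2.6], [-0.5, 2.12], [-1.47, 1.34], [0.16, 2.42], [-1.27, 4.41], [0.06, 2.06], [-2.6, 2.6]. Speed limits (rad/s): [2.22, 2.22, 2.79, 2.79, 3.14, 3.14, 3.14].

INTERFACE

Orientations are given as a unit quaternion [x, y, z, w].
In Python, from bench import sensors, eyes, order gives the robot as it stands.
- The arm moves only by the tool arm_command, never from a script. Its argument "steps" is a list of rows, each an object with "rot": the turn, a rotation vector about the world's x, y, z in degrees, a list of three; "slide": the shift along the world's x, y, z in m, a list of three; "grip": the opening, from 0 (shut) to 1 (fully open). A call has exactly 8 rows; each row shifts and turns the commanded pose from where the row before left it; what a row does not reach is not made up. A row lasts 1/8 s, in which the tool goes at most 62.5 mm and 10.7 degrees, less where a joint would pass 70% of its speed; a pose out of reach is approached as far as the arm can. A call with a gripper value outside its range is refused whole. The fingers move at their own pace and stop on an object; "newtons" is the grip in N (left out, the last holds). Time passes only in rows, so rows that do not move let the fingers close, or fill a call up. It gives the time, the measured TCP pose, the force, the opening and the grip force at its end, in the units of the state.
- sensors.read_state(): the state, without advancing time (a new reading comes with each control period).
- eyes.camera(name): name is "scene" or "side" or "wrist"; returns a dict with "pixels" (384x512x3 uint8, red, green, blue), "intrinsics" (3x3 intrinsics, pixels), "pose" (4x4, takes a point from camera to world coordinates). Camera axes: x right, y down, z forward; pixel columns grow to the right and rows downward; lengths in m; the calibration is good to about 2 mm. The wrist camera is an equidistant fisheye: a pixel r from the principal point sees the ray r / f radians off the axis. A picture is of the moment at which its call begins. There is no depth.
- order.close_job(): hands the job in; it is judged then, once.
Trained networks look in a picture, given as the dict that the camera call returned (one of the last four; its "shot" number tells which), for a name from the list of things; names that differ only in an ending like _2 or _b are one class to them, and where a whole thing is asked for, a point or a joint stands for the part that bears it (a point fixed in the world has none). Each returns a list of dicts, best first, with "conf" (0 to 1); they miss things now and then, are a little off and sometimes report something else, mostly with a low value. They report only what shows in the picture. A call takes as long as a camera call.
- eyes.look_for(name, picture): "bbox" ([left, top, right, bottom] in pixels, round what is visible of it).
The state is a dict: "time": time; "joint_positions": joint angles; "joint_vel": joint speeds; "joint_torque": joint torques, N m; "ee_pos": TCP position; "eef_rot": TCP orientation; "ft_force": force on the tool from outside, world axes, zero at the start; "torque": the same for the moment, N m; "width": finger opening in m; "grip_force": force on a finger pad.
Only numpy, scipy, OpenCV 4.12 (cv2) and the standard library are available. Lean on these libraries where they do the work, as an engineer would, in place of code of your own. Each camera call takes 0.05 s, during which the arm holds its last target. There are 200 camera calls.

## Working session

There is one attempt and no reset: what is moved stays moved. The work goes in short steps, Python scripts to look and compute and a tool call to move; the robot and the scene stay as the last step left them, time stands still between calls to the robot, and variables do not carry over. Pictures are saved under pics/ and viewed, at most 10 in all, crops included, and the job is handed in when it is done.

Besides the shell and the picture viewer there is one more tool, called by a JSON object that holds its "api" and its "payload", one argument or row to a line. arm_command: Moves the arm, as the interface text tells. Its arguments: {"type":"object","properties":{"steps":{"type":"array","items":{"type":"object","properties":{"rot":{"type":"array","items":{"type":"number"}},"slide":{"type":"array","items":{"type":"number"}},"grip":{"type":"number"}}}},"newtons":{"type":"number"}},"required":["steps"]}

```bash
ls; mkdir -p pics
cat > h.py <<'E'
import numpy as np,cv2
from bench import sensors,eyes,order
def ray(c,u,v):
    K=np.array(c["intrinsics"]);T=np.array(c["pose"])
    d=np.array([(u-K[0,2])/K[0,0],(v-K[1,2])/K[1,1],1.])
    d=T[:3,:3]@d;return T[:3,3],d/np.linalg.norm(d)
def atz(c,u,v,z):
    o,d=ray(c,u,v);return o+d*(z-o[2])/d[2]
def tri(a,pa,b,pb):
    o1,d1=ray(a,*pa);o2,d2=ray(b,*pb)
    A=np.stack([d1,-d2],1);s=np.linalg.lstsq(A,o2-o1,rcond=None)[0]
    p,q=o1+s[0]*d1,o2+s[1]*d2;return (p+q)/2,np.linalg.norm(p-q)
def proj(c,P):
    K=np.array(c["intrinsics"]);T=np.linalg.inv(np.array(c["pose"]))
    p=T[:3,:3]@np.array(P)+T[:3,3];p=K@p;return p[:2]/p[2]
def save(c,n):cv2.imwrite("pics/"+n,cv2.cvtColor(np.array(c["pixels"]),cv2.COLOR_RGB2BGR))
E
python3 - <<'E'
from h import *
np.set_printoptions(precision=3,suppress=True)
for n in["scene","side"]:
    c=eyes.camera(n);save(c,n+"0.png");print(n,np.array(c["pose"])[:3,3],c["intrinsics"][0][0])
    np.savez(n+".npz",K=c["intrinsics"],T=c["pose"])
    for k in["hood","sash_handle","pillow_block","blue_plate","oil_bottle","bearing_1"]:
        print(k,[(np.round(r["bbox"]),round(r["conf"],2)) for r in eyes.look_for(k,c)[:3]])
s=sensors.read_state();print(s["time"],s["ee_pos"],s["eef_rot"],s["ft_force"],s["width"])
E
```

```text
pics
scene [-0.623 -0.441  0.676] 495.9228167221688
hood [(array([147.,  64., 295., 248.]), 0.9)]
sash_handle [(array([150., 158., 246., 233.]), 0.81)]
pillow_block [(array([325., 225., 344., 236.]), 0.21)]
blue_plate [(array([293., 246., 384., 294.]), 0.71)]
oil_bottle []
bearing_1 [(array([327., 224., 344., 236.]), 0.51), (array([357., 227., 376., 244.]), 0.5)]
side [ 0.019 -0.469  1.115] 444.4268277225051
hood [(array([135.,  34., 310., 254.]), 0.77), (array([340., 250., 361., 269.]), 0.72)]
sash_handle [(array([144., 143., 237., 235.]), 0.91)]
pillow_block []
blue_plate [(array([255., 277., 341., 349.]), 0.58)]
oil_bottle []
bearing_1 [(array([314., 235., 330., 257.]), 0.8), (array([338., 249., 359., 268.]), 0.69), (array([255., 275., 342., 353.]), 0.38)]
0.7 [0.138 0.61  0.223] [0.111 0.994 0.    0.   ] [0.166 0.372 0.072] 0.08716910608762918
```

Run:
```python
import cv2,numpy as np
a=cv2.imread("pics/scene0.png")[55:310,130:400];b=cv2.imread("pics/side0.png")[30:360,120:380]
cv2.imwrite("pics/a.png",cv2.resize(a,None,fx=2.3,fy=2.3,interpolation=2));cv2.imwrite("pics/b.png",cv2.resize(b,None,fx=1.8,fy=1.8,interpolation=2))
```

```text
(no output)
```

View pics/a.png

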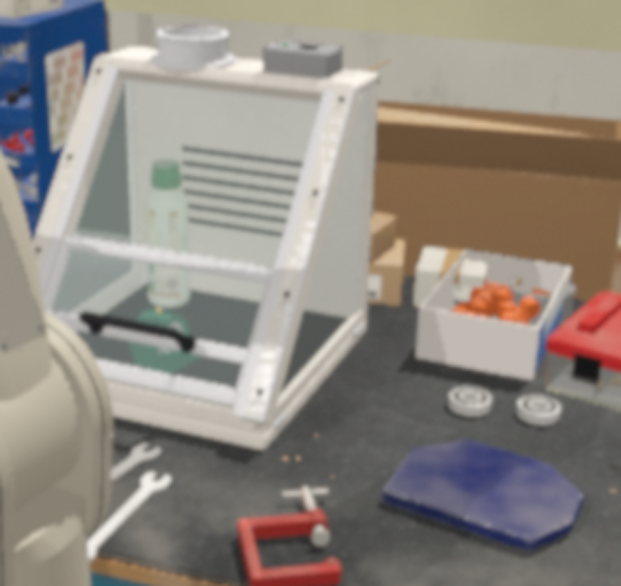

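View pics/b.png

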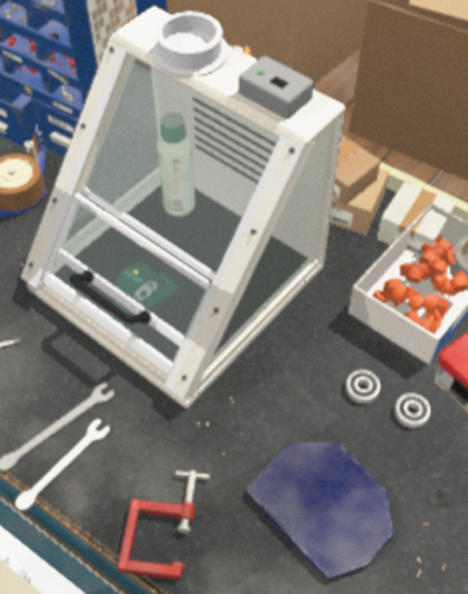

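The hood is at left in both pictures. The handle spans scene pixels (168,195)–(213,203) and side pixels (164,184)–(201,207). The bottle stands back left, the green block lies just behind the sash near side pixel (200,188), the plate is at side pixel (298,313), and the bearings lie beyond it.

Run:
```python
from h import *
np.set_printoptions(precision=4,suppress=True)
L=lambda n:dict(intrinsics=np.load(n+".npz")["K"],pose=np.load(n+".npz")["T"])
S,D=L("scene"),L("side")
A=lambda x,y:(130+x/2.3,55+y/2.3)
B=lambda x,y:(120+x/1.8,30+y/1.8)
print("hL",tri(S,A(90,322),D,B(82,277)));print("hR",tri(S,A(189,340),D,B(145,317)))
print("FR corner",atz(S,*A(265,447),0),atz(D,*B(188,403),0))
print("FL",atz(D,*B(25,287),0)); print("BR",atz(S,*A(365,327),0),atz(D,*B(325,267),0))
print("block",atz(S,*A(150,350),.05),atz(D,*B(145,285),.05))
print("bottle foot",atz(S,*A(169,300),.024),atz(D,*B(180,208),.024))
for n,c in(("scene",S),("side",D)):
    im=cv2.imread(f"pics/{n}0.png");hsv=cv2.cvtColor(im,cv2.COLOR_BGR2HSV)
    m=cv2.inRange(hsv,(112,60,30),(130,255,200));m[:230]=0;m[:,:240]=0;m[:, 400:]=0
    m=cv2.morphologyEx(m,cv2.MORPH_OPEN,np.ones((3,3)))
    cs,_=cv2.findContours(m,0,1);k=max(cs,key=cv2.contourArea)
    P=np.array([atz(c,*p[0],.018)[:2] for p in k])
    h=cv2.convexHull((P*1000).astype(np.float32));print(n,cv2.minAreaRect(h),cv2.contourArea(k))
    print(cv2.approxPolyDP(h,8,True)[:,0])
```

```text
hL (array([0.4995, 0.1781, 0.1049]), np.float64(0.0005337920771276823))
hR (array([0.4993, 0.0489, 0.1027]), np.float64(3.956878127457784e-05))
FR corner [ 0.4625 -0.0606  0.    ] [ 0.461  -0.0574  0.    ]
FL [0.4756 0.3105 0.    ]
BR [ 0.8313 -0.0813  0.    ] [ 0.8161 -0.0886  0.    ]
block [0.5577 0.128  0.05  ] [0.574  0.1169 0.05  ]
bottle foot [0.7687 0.1968 0.024 ] [0.7604 0.1911 0.024 ]
scene ((462.2599792480469, -305.90447998046875), (133.17742919921875, 141.894287109375), 64.76902770996094) 980.0
[[ 523.9648 -279.277 ]
 [ 457.0993 -229.8611]
 [ 427.1567 -231.7442]
 [ 409.6814 -251.0454]
 [ 387.8024 -331.368 ]
 [ 393.5608 -347.1432]
 [ 494.5778 -387.3556]
 [ 515.5009 -359.3582]]
side ((458.3917236328125, -305.05023193359375), (135.39959716796875, 150.1780548095703), 64.20744323730469) 1795.0
[[ 530.2981 -285.5543]
 [ 453.0562 -227.3636]
 [ 425.2143 -227.1965]
 [ 404.0785 -244.8663]
 [ 380.7401 -333.4281]
 [ 390.9048 -347.6272]
 [ 494.0775 -389.0566]
 [ 511.7961 -367.1142]]
```

```bash
cat > fit.py <<'E'
from h import *
from scipy.optimize import least_squares
np.set_printoptions(precision=4,suppress=True)
L=lambda n:dict(intrinsics=np.load(n+".npz")["K"],pose=np.load(n+".npz")["T"])
S,D=L("scene"),L("side")
A=lambda x,y:(130+x/2.3,55+y/2.3)
B=lambda x,y:(120+x/1.8,30+y/1.8)
def W(p,q):
    c,s=np.cos(p[2]),np.sin(p[2]);return np.array([p[0]+c*q[0]-s*q[1],p[1]+s*q[0]+c*q[1],q[2]])
E
python3 - <<'E'
from fit import *
h=.183;hy=.062
obs=[(S,A(265,447),(-.1825,-h,0)),(D,B(188,403),(-.1825,-h,0)),(D,B(25,287),(-.1825,h,0)),(S,A(365,327),(.1825,-h,0)),(D,B(325,267),(.1825,-h,0)),
(S,A(90,322),(-.168,hy,.12)),(S,A(189,340),(-.168,-hy,.12)),(D,B(82,277),(-.168,hy,.12)),(D,B(145,317),(-.168,-hy,.12))]
f=lambda p:np.concatenate([proj(c,W(p,q))-u for c,u,q in obs])
r=least_squares(f,[.65,.12,0],loss="soft_l1");print(r.x,np.degrees(r.x[2]));print(f(r.x).reshape(-1,2));p=r.x
print("handle",W(p,(-.168,0,.12)))
# plate corners in crops
for n,c,T,pts in(("S",S,A,[(385,492),(410,455),(467,440),(555,458),(582,492),(578,510),(535,533)]),("D",D,B,[(248,488),(290,446),(340,442),(387,497),(392,535),(330,577)])):
    P=np.array([atz(c,*T(*q),.018)[:2] for q in pts]);print(n,P*1000)
    print(cv2.minAreaRect((P*1000).astype(np.float32)))
# block colour through pane
for n,c in(("scene",S),("side",D)):
    im=cv2.imread(f"pics/{n}0.png");hsv=cv2.cvtColor(im,cv2.COLOR_BGR2HSV)
    m=cv2.inRange(hsv,(65,60,40),(95,255,200));m[:165]=0;m[230:]=0;m[:,:160]=0;m[:,260:]=0
    ys,xs=np.nonzero(m);print(n,len(xs),xs.min(),xs.max(),ys.min(),ys.max(),np.median(xs),np.median(ys))
E
```

```text
[ 0.6534  0.1067 -0.0446] -2.55407611219959
[[ 2.6739  0.423 ]
 [ 3.3948  1.4706]
 [ 3.8218  1.1719]
 [ 0.5689  0.5686]
 [ 0.7704 -2.9252]
 [-1.4334 -3.3174]
 [-3.6982 -3.5926]
 [-3.0671 -0.3959]
 [-5.4191 -0.0862]]
handle [0.4856 0.1141 0.12  ]
S [[ 389.7017 -221.604 ]
 [ 473.6473 -229.3265]
 [ 529.5069 -283.7156]
 [ 524.1939 -384.7399]
 [ 462.5924 -420.3475]
 [ 425.7553 -419.6789]
 [ 368.2237 -382.6161]]
((451.6361999511719, -324.6806640625), (193.93922424316406, 155.50894165039062), 84.74392700195312)
D [[ 395.1057 -218.8414]
 [ 485.3774 -231.7818]
 [ 534.376  -289.0071]
 [ 500.0255 -388.6424]
 [ 455.634  -421.6133]
 [ 356.2902 -381.7574]]
((448.64337158203125, -321.4887390136719), (191.55612182617188, 151.74024963378906), 76.59884643554688)
scene 21 192 203 190 194 196.0 192.0
side 135 185 217 177 199 195.0 185.0
```

{"api": "arm_command", "payload": {
  "steps": [
    {"rot":[0,0,-10],"slide":[0.03,-0.05,0.005],"grip":1},
    {"rot":[0,0,-10],"slide":[0.03,-0.05,0.005],"grip":1},
    {"rot":[0,0,-10],"slide":[0.03,-0.05,0.005],"grip":1},
    {"rot":[0,0,-10],"slide":[0.03,-0.05,0.005],"grip":1},
    {"rot":[0,0,-10],"slide":[0.03,-0.05,0.005],"grip":1},
    {"rot":[0,0,-10],"slide":[0.03,-0.05,0.005],"grip":1},
    {"rot":[0,0,-10],"slide":[0.03,-0.05,0.005],"grip":1},
    {"rot":[0,0,-10],"slide":[0.03,-0.05,0.005],"grip":1}
  ]
}}

```text
time: 1.7
ee_pos: [0.3782, 0.208, 0.2631]
eef_rot: [0.726, 0.688, 0.001, -0.0]
ft_force: [0.8, -0.7, 0.1]
width: 0.0866
grip_force: 0.0
```

{"api": "arm_command", "payload": {
  "steps": [
    {"rot":[0,-10,0],"slide":[0.004,-0.011,-0.004],"grip":0.6},
    {"rot":[0,-10,0],"slide":[0.004,-0.011,-0.004],"grip":0.6},
    {"rot":[0,-10,0],"slide":[0.004,-0.011,-0.004],"grip":0.6},
    {"rot":[0,-10,0],"slide":[0.004,-0.011,-0.004],"grip":0.6},
    {"rot":[0,-10,0],"slide":[0.004,-0.011,-0.004],"grip":0.6},
    {"rot":[0,0,0],"slide":[0.004,-0.011,-0.004],"grip":0.6},
    {"rot":[0,0,0],"slide":[0.004,-0.011,-0.004],"grip":0.6},
    {"rot":[0,0,0],"slide":[0.004,-0.011,-0.004],"grip":0.6}
  ]
}}

```text
time: 2.7
ee_pos: [0.4341, 0.154, 0.2295]
eef_rot: [0.673, 0.633, 0.27, 0.271]
ft_force: [-0.0, -0.8, 0.4]
width: 0.0522
grip_force: 0.0
```

```bash
cat >> h.py <<'E'
from scipy.spatial.transform import Rotation as R
def fray(c,u,v):
    K=np.array(c["intrinsics"]);T=np.array(c["pose"]);x,y=(u-K[0,2]),(v-K[1,2]);r=np.hypot(x,y);th=r/K[0,0]
    d=np.array([np.sin(th)*x/r,np.sin(th)*y/r,np.cos(th)]);return T[:3,3],T[:3,:3]@d
def fz(c,u,v,z):
    o,d=fray(c,u,v);return o+d*(z-o[2])/d[2]
def fproj(c,P):
    K=np.array(c["intrinsics"]);T=np.linalg.inv(np.array(c["pose"]));p=T[:3,:3]@np.array(P)+T[:3,3]
    r=np.hypot(p[0],p[1]);th=np.arctan2(r,p[2]);return K[:2,2]+K[0,0]*th*p[:2]/r
def keep(c,n):np.savez(n+".npz",K=c["intrinsics"],T=c["pose"]);save(c,n+".png")
def st():
    s=sensors.read_state();print(s["time"],np.round(s["ee_pos"],4),"\n",np.round(R.from_quat(s["eef_rot"]).as_matrix(),3),"\nq",np.round(s["joint_positions"],2),"F",np.round(s["ft_force"],1));return s
E
python3 - <<'E'
from h import *
st();c=eyes.camera("wrist");keep(c,"w1");print(np.round(c["pose"],3),c["intrinsics"][0])
for k in["sash_handle","pillow_block"]: print(k,[(np.round(r["bbox"]),round(r["conf"],2)) for r in eyes.look_for(k,c)[:3]])
print(fproj(c,[.487,.112,.12]))
E
```

```text
2.7 [0.4341 0.154  0.2295] 
 [[ 0.054  0.705  0.707]
 [ 0.998 -0.052 -0.024]
 [ 0.02   0.707 -0.707]] 
q [-0.37 -0.5  -0.41  2.42  0.57  0.7  -1.2 ] F [-0.  -0.8  0.4]
[[ 0.705 -0.235  0.669  0.323]
 [-0.053 -0.958 -0.281  0.229]
 [ 0.707  0.163 -0.688  0.345]
 [ 0.     0.     0.     1.   ]] [297.31863964   0.         254.95859285]
sash_handle [(array([161.,  78., 316., 298.]), 0.59)]
pillow_block []
[218.20379396 228.27611989]
```

View pics/w1.png

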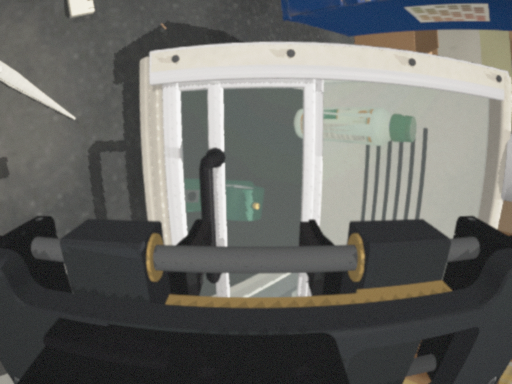

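Run:
```python
from fit import *
c=dict(intrinsics=np.load("w1.npz")["K"],pose=np.load("w1.npz")["T"])
for u,v in[(207,165),(206,200),(212,157),(211,278)]:print(u,v,fz(c,u,v,.12))
for u,v in[(145,60),(143,200)]:print("front foot",fz(c,u,v,0))
print("block seen", [fz(c,u,v,.05) for u,v in[(225,190),(262,190),(262,220)]])
print(fz(c,300,125,.024))
```

```text
207 165 [0.481  0.1781 0.12  ]
206 200 [0.476 0.145 0.12 ]
212 157 [0.4876 0.1847 0.12  ]
211 278 [0.4704 0.0601 0.12  ]
front foot [0.4822 0.3006 0.    ]
front foot [0.46  0.126 0.   ]
block seen [array([0.5552, 0.1245, 0.05  ]), array([0.6243, 0.1079, 0.05  ]), array([0.6212, 0.0612, 0.05  ])]
[0.7568 0.1937 0.024 ]
```

The wrist view shows the handle as a black bar from (212,157) to (211,278), giving its middle near (0.481, 0.118, 0.12). The green block is behind the pane at about (225–262, 180–220).

{"api": "arm_command", "payload": {
  "steps": [
    {"rot":[0,0,0],"slide":[0.005,-0.006,-0.015],"grip":0.6},
    {"rot":[0,0,0],"slide":[0.005,-0.006,-0.015],"grip":0.6},
    {"rot":[0,0,0],"slide":[0.005,-0.006,-0.015],"grip":0.6},
    {"rot":[0,0,0],"slide":[0.005,-0.006,-0.015],"grip":0.6},
    {"rot":[0,0,0],"slide":[0.004,-0.006,-0.015],"grip":0.6},
    {"rot":[0,0,0],"slide":[0.004,-0.005,-0.016],"grip":0.6},
    {"rot":[0,0,0],"slide":[0,0,0],"grip":0.6},
    {"rot":[0,0,0],"slide":[0,0,0],"grip":0.6}
  ]
}}

```text
time: 3.85
ee_pos: [0.4793, 0.1368, 0.157]
eef_rot: [0.677, 0.634, 0.259, 0.268]
ft_force: [-0.4, 0.1, 0.1]
width: 0.052
grip_force: 0.0
```

```bash
python3 - <<'E'
from h import *
st();c=eyes.camera("wrist");keep(c,"w2");save(c,"../pics/w2.png")
print(fproj(c,[.481,.118,.12]),[(np.round(r["bbox"]),round(r["conf"],2)) for r in eyes.look_for("sash_handle",c)[:3]])
E
mv w*.png pics/ 2>/dev/null
```

```text
3.85 [0.4793 0.1368 0.157 ] 
 [[ 0.062  0.72   0.691]
 [ 0.998 -0.051 -0.036]
 [ 0.01   0.692 -0.722]] 
q [ 0.61 -0.5  -1.1   2.42 -0.04  0.31 -0.62] F [-0.4  0.1  0.1]
[222.91531366 245.0538449 ] [(array([154.,  44., 362., 297.]), 0.94)]
```

View pics/w2.png

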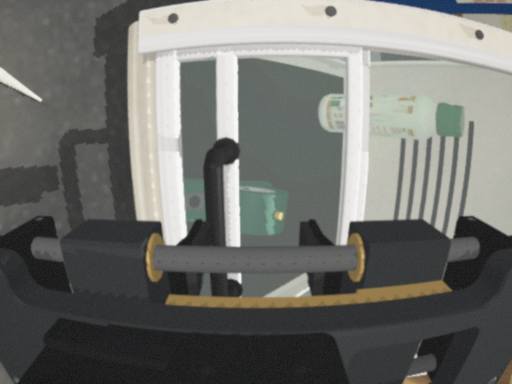

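The handle now runs along column ~222, rows 150–290, slightly below the middle between the fingers. Joints 2 and 4 are at their limits, so I'll tilt less.

{"api": "arm_command", "payload": {
  "steps": [
    {"rot":[0,6,0],"slide":[0,0,0.005],"grip":0.55},
    {"rot":[0,6,0],"slide":[0,-0.004,0],"grip":0.55},
    {"rot":[0,6,0],"slide":[-0.004,-0.006,0],"grip":0.55},
    {"rot":[0,0,0],"slide":[-0.004,-0.006,-0.003],"grip":0.55},
    {"rot":[0,0,0],"slide":[-0.005,-0.002,-0.003],"grip":0.55},
    {"rot":[0,0,0],"slide":[0,0,-0.003],"grip":0.55},
    {"rot":[0,0,0],"slide":[0,0,0],"grip":0.55},
    {"rot":[0,0,0],"slide":[0,0,0],"grip":0.55}
  ]
}}

```text
time: 4.95
ee_pos: [0.4665, 0.1182, 0.1525]
eef_rot: [0.71, 0.668, 0.149, 0.166]
ft_force: [-0.4, 0.0, -0.3]
width: 0.0479
grip_force: 0.0
```

Run:
```python
from h import *
st()
```

```text
4.95 [0.4665 0.1182 0.1525] 
 [[ 0.062  0.899  0.434]
 [ 0.998 -0.052 -0.037]
 [-0.011  0.435 -0.9  ]] 
q [ 0.58 -0.28 -0.96  2.23 -0.04  0.68 -0.44] F [-0.4  0.  -0.3]
```

{"api": "arm_command", "payload": {
  "steps": [
    {"slide":[0.004,0,-0.009],"rot":[0,0,0],"grip":0.5},
    {"slide":[0.004,0,-0.009],"rot":[0,0,0],"grip":0.5},
    {"slide":[0.004,0,-0.009],"rot":[0,0,0],"grip":0.5},
    {"slide":[0.004,0,-0.009],"rot":[0,0,0],"grip":0.5},
    {"slide":[0.004,0,-0.009],"rot":[0,0,0],"grip":0.5},
    {"slide":[0.002,0,-0.004],"rot":[0,0,0],"grip":0.5},
    {"slide":[0,0,0],"rot":[0,0,0],"grip":0.5},
    {"slide":[0,0,0],"rot":[0,0,0],"grip":0.5}
  ]
}}

```text
time: 5.95
ee_pos: [0.4886, 0.1183, 0.1034]
eef_rot: [0.71, 0.668, 0.149, 0.166]
ft_force: [0.5, 0.1, 0.1]
width: 0.0437
grip_force: 0.0
```

Run:
```python
from h import *
st();c=eyes.camera("wrist");keep(c,"w3");d=eyes.camera("side");T=np.array(c["pixels"])[80:340,100:420]; S=np.array(d["pixels"])[100:260,120:280]
a=cv2.resize(T,(480,390));b=cv2.resize(S,(312,390))if 0 else cv2.resize(S,(320,320),interpolation=2)
o=np.zeros((390,800,3),np.uint8);o[:,:480]=a;o[:320,480:]=b;cv2.imwrite("pics/w3.png",o[:,:,::-1])
```

```text
5.95 [0.4886 0.1183 0.1034] 
 [[ 0.063  0.899  0.433]
 [ 0.998 -0.052 -0.036]
 [-0.01   0.435 -0.901]] 
q [ 0.74 -0.09 -1.16  2.24  0.25  0.56 -0.69] F [0.5 0.1 0.1]
```

View pics/w3.png

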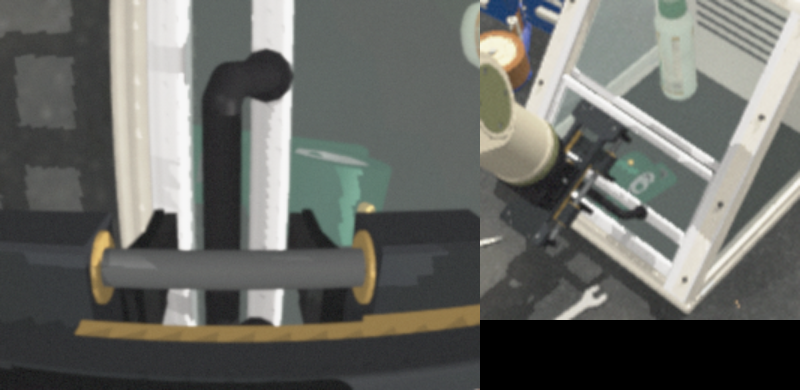

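The bar passes between both fingers (columns ~150 and ~320 of the crop). Closing on it.

{"api": "arm_command", "payload": {
  "steps": [
    {"slide":[0,0,0],"rot":[0,0,0],"grip":0},
    {"slide":[0,0,0],"rot":[0,0,0],"grip":0},
    {"slide":[0,0,0],"rot":[0,0,0],"grip":0},
    {"slide":[0,0,0],"rot":[0,0,0],"grip":0},
    {"slide":[0,0,0],"rot":[0,0,0],"grip":0},
    {"slide":[0,0,0],"rot":[0,0,0],"grip":0},
    {"slide":[0,0,0],"rot":[0,0,0],"grip":0},
    {"slide":[0,0,0],"rot":[0,0,0],"grip":0}
  ],
  "newtons": 40
}}

```text
time: 7.05
ee_pos: [0.4872, 0.118, 0.1024]
eef_rot: [0.71, 0.668, 0.148, 0.165]
ft_force: [-5.6, 0.8, -0.6]
width: 0.0113
grip_force: 40.0
```

{"api": "arm_command", "payload": {
  "steps": [
    {"slide":[0.004,0,0.0048],"rot":[0,0,0],"grip":0},
    {"slide":[0.008,0,0.0096],"rot":[0,0,0],"grip":0},
    {"slide":[0.008,-0.001,0.0096],"rot":[0,0,0],"grip":0},
    {"slide":[0.008,0,0.0096],"rot":[0,0,0],"grip":0},
    {"slide":[0.008,-0.001,0.0096],"rot":[0,0,0],"grip":0},
    {"slide":[0.008,0,0.0096],"rot":[0,0,0],"grip":0},
    {"slide":[0.004,0,0.0048],"rot":[0,0,0],"grip":0},
    {"slide":[0,0,0],"rot":[0,0,0],"grip":0}
  ]
}}

```text
time: 8.05
ee_pos: [0.5363, 0.1149, 0.161]
eef_rot: [0.71, 0.668, 0.148, 0.166]
ft_force: [-7.4, -2.9, 0.0]
width: 0.0112
grip_force: 40.0
```

{"api": "arm_command", "payload": {
  "steps": [
    {"slide":[0.005,-0.001,0.008],"rot":[0,0,0],"grip":0},
    {"slide":[0.007,-0.001,0.0084],"rot":[0,0,0],"grip":0},
    {"slide":[0.007,0,0.0084],"rot":[0,0,0],"grip":0},
    {"slide":[0.007,0,0.0084],"rot":[0,0,0],"grip":0},
    {"slide":[0.0055,-0.001,0.0066],"rot":[0,0,0],"grip":0},
    {"slide":[0.0026,0,0.0031],"rot":[0,0,0],"grip":0},
    {"slide":[0.0006,0,0.0008],"rot":[0,0,0],"grip":0},
    {"slide":[0.0006,0,0.0008],"rot":[0,0,0],"grip":0}
  ]
}}

```text
time: 9.05
ee_pos: [0.5729, 0.1125, 0.2054]
eef_rot: [0.71, 0.668, 0.15, 0.166]
ft_force: [19.8, 1.8, -22.1]
width: 0.0108
grip_force: 40.0
```

{"api": "arm_command", "payload": {
  "steps": [
    {"slide":[0.0009,0,-0.0008],"rot":[0,0,0],"grip":0},
    {"slide":[0.0008,0,0.0009],"rot":[0,0,0],"grip":0},
    {"slide":[0.0008,0,0.0009],"rot":[0,0,0],"grip":0},
    {"slide":[0.0008,0,0.0009],"rot":[0,0,0],"grip":0},
    {"slide":[0.0008,0,0.0009],"rot":[0,0,0],"grip":0},
    {"slide":[0.0008,0,0.0009],"rot":[0,0,0],"grip":0},
    {"slide":[0.0008,0,0.0009],"rot":[0,0,0],"grip":0},
    {"slide":[0.0008,0,0.0009],"rot":[0,0,0],"grip":0}
  ]
}}

```text
time: 10.05
ee_pos: [0.5781, 0.1123, 0.211]
eef_rot: [0.71, 0.668, 0.148, 0.166]
ft_force: [-6.5, -4.1, 0.1]
width: 0.0108
grip_force: 40.0
```

{"api": "arm_command", "payload": {
  "steps": [
    {"slide":[0.0006,0,0.0008],"rot":[0,0,0],"grip":0},
    {"slide":[0.0007,0,0.0008],"rot":[0,0,0],"grip":0},
    {"slide":[0.0007,-0.0005,0.0008],"rot":[0,0,0],"grip":0},
    {"slide":[0.0007,0,0.0008],"rot":[0,0,0],"grip":0},
    {"slide":[0.0007,0,0.0008],"rot":[0,0,0],"grip":0},
    {"slide":[0.0007,-0.0005,0.0008],"rot":[0,0,0],"grip":0},
    {"slide":[0.0007,0,0.0009],"rot":[0,0,0],"grip":0},
    {"slide":[0.0007,0,0.0009],"rot":[0,0,0],"grip":0}
  ]
}}

```text
time: 11.05
ee_pos: [0.5837, 0.1119, 0.2177]
eef_rot: [0.71, 0.668, 0.149, 0.166]
ft_force: [-4.2, -2.6, -1.4]
width: 0.0108
grip_force: 40.0
```

{"api": "arm_command", "payload": {
  "steps": [
    {"slide":[0.0006,0,0.0008],"rot":[0,0,0],"grip":0},
    {"slide":[0.0007,0,0.0008],"rot":[0,0,0],"grip":0},
    {"slide":[0.0007,-0.0005,0.0008],"rot":[0,0,0],"grip":0},
    {"slide":[0.0007,0,0.0008],"rot":[0,0,0],"grip":0},
    {"slide":[0.0007,0,0.0008],"rot":[0,0,0],"grip":0},
    {"slide":[0.0007,-0.0005,0.0008],"rot":[0,0,0],"grip":0},
    {"slide":[0.0007,0,0.0008],"rot":[0,0,0],"grip":0},
    {"slide":[0.0007,0,0.0008],"rot":[0,0,0],"grip":0}
  ]
}}

```text
time: 12.05
ee_pos: [0.5892, 0.1115, 0.2243]
eef_rot: [0.71, 0.668, 0.149, 0.166]
ft_force: [-6.3, -1.1, -0.4]
width: 0.0113
grip_force: 40.0
```

{"api": "arm_command", "payload": {
  "steps": [
    {"slide":[0.0006,0,0.0008],"rot":[0,0,0],"grip":0},
    {"slide":[0.0007,0,0.0008],"rot":[0,0,0],"grip":0},
    {"slide":[0.0006,-0.0005,0.0008],"rot":[0,0,0],"grip":0},
    {"slide":[0.0007,0,0.0008],"rot":[0,0,0],"grip":0},
    {"slide":[0.0006,0,0.0008],"rot":[0,0,0],"grip":0},
    {"slide":[0.0007,-0.0005,0.0008],"rot":[0,0,0],"grip":0},
    {"slide":[0.0007,0,0.0008],"rot":[0,0,0],"grip":0},
    {"slide":[0.0007,0,0.0008],"rot":[0,0,0],"grip":0}
  ]
}}

```text
time: 13.05
ee_pos: [0.5938, 0.1112, 0.2298]
eef_rot: [0.71, 0.669, 0.149, 0.165]
ft_force: [-7.3, 2.6, -4.1]
width: 0.0115
grip_force: 40.0
```

{"api": "arm_command", "payload": {
  "steps": [
    {"slide":[0.0006,0,0.0007],"rot":[0,0,0],"grip":0},
    {"slide":[0.0006,0,0.0007],"rot":[0,0,0],"grip":0},
    {"slide":[0.0006,0,0.0007],"rot":[0,0,0],"grip":0},
    {"slide":[0.0006,0,0.0007],"rot":[0,0,0],"grip":0},
    {"slide":[0.0006,0,0.0007],"rot":[0,0,0],"grip":0},
    {"slide":[0.0006,0,0.0007],"rot":[0,0,0],"grip":0},
    {"slide":[0.0006,0,0.0007],"rot":[0,0,0],"grip":0},
    {"slide":[0.0006,0,0.0007],"rot":[0,0,0],"grip":0}
  ]
}}

```text
time: 14.05
ee_pos: [0.5978, 0.111, 0.2346]
eef_rot: [0.71, 0.669, 0.148, 0.165]
ft_force: [-10.5, 1.8, -5.7]
width: 0.0113
grip_force: 40.0
```

{"api": "arm_command", "payload": {
  "steps": [
    {"slide":[0.0006,0,0.0007],"rot":[0,0,0],"grip":0},
    {"slide":[0.0006,0,0.0007],"rot":[0,0,0],"grip":0},
    {"slide":[0.0006,0,0.0007],"rot":[0,0,0],"grip":0},
    {"slide":[0.0006,0,0.0007],"rot":[0,0,0],"grip":0},
    {"slide":[0,0,0],"rot":[0,0,0],"grip":0},
    {"slide":[0,0,0],"rot":[0,0,0],"grip":0},
    {"slide":[0,0,0],"rot":[0,0,0],"grip":0},
    {"slide":[0,0,0],"rot":[0,0,0],"grip":0}
  ]
}}

```text
time: 15.05
ee_pos: [0.6007, 0.1108, 0.238]
eef_rot: [0.71, 0.669, 0.148, 0.165]
ft_force: [-10.0, 0.6, -2.7]
width: 0.0111
grip_force: 40.0
```

{"api": "arm_command", "payload": {
  "steps": [
    {"slide":[-0.0003,0,-0.0004],"rot":[0,0,0],"grip":0},
    {"slide":[-0.0003,0,-0.0003],"rot":[0,0,0],"grip":0},
    {"slide":[0,0,0],"rot":[0,0,0],"grip":0},
    {"slide":[0,0,0],"rot":[0,0,0],"grip":0},
    {"slide":[0,0,0],"rot":[0,0,0],"grip":0},
    {"slide":[0,0,0],"rot":[0,0,0],"grip":0},
    {"slide":[0,0,0],"rot":[0,0,0],"grip":0},
    {"slide":[0,0,0],"rot":[0,0,0],"grip":0}
  ]
}}

```text
time: 16.05
ee_pos: [0.6007, 0.1108, 0.238]
eef_rot: [0.71, 0.668, 0.149, 0.166]
ft_force: [-8.8, 0.9, -0.4]
width: 0.0112
grip_force: 40.0
```

{"api": "arm_command", "payload": {
  "steps": [
    {"slide":[-0.0004,0,-0.0004],"rot":[0,0,0],"grip":0},
    {"slide":[-0.0004,0,-0.0004],"rot":[0,0,0],"grip":0},
    {"slide":[-0.0004,0,-0.0004],"rot":[0,0,0],"grip":0},
    {"slide":[-0.0004,0,-0.0004],"rot":[0,0,0],"grip":0},
    {"slide":[0,0,0],"rot":[0,0,0],"grip":0},
    {"slide":[0,0,0],"rot":[0,0,0],"grip":0},
    {"slide":[0,0,0],"rot":[0,0,0],"grip":0},
    {"slide":[0,0,0],"rot":[0,0,0],"grip":0}
  ]
}}

```text
time: 17.05
ee_pos: [0.5996, 0.1108, 0.2367]
eef_rot: [0.71, 0.668, 0.149, 0.166]
ft_force: [-2.5, 4.4, 3.2]
width: 0.0113
grip_force: 40.0
```

{"api": "arm_command", "payload": {
  "steps": [
    {"slide":[0,0,0],"rot":[0,0,0],"grip":0.5},
    {"slide":[0,0,0],"rot":[0,0,0],"grip":0.5},
    {"slide":[0,0,0],"rot":[0,0,0],"grip":0.5},
    {"slide":[0,0,0],"rot":[0,0,0],"grip":0.5},
    {"slide":[-0.002,0,0.005],"rot":[0,0,0],"grip":0.5},
    {"slide":[-0.006,0,0.013],"rot":[0,0,0],"grip":0.5},
    {"slide":[-0.009,0,0.018],"rot":[0,0,0],"grip":0.5},
    {"slide":[-0.009,0,0.018],"rot":[0,0,0],"grip":0.5}
  ]
}}

```text
time: 18.05
ee_pos: [0.5733, 0.1104, 0.2914]
eef_rot: [0.71, 0.668, 0.149, 0.166]
ft_force: [0.1, 1.0, -0.4]
width: 0.0433
grip_force: 0.0
```

Run:
```python
from h import *
st();c=eyes.camera("wrist");keep(c,"w4");d=eyes.camera("side");np.savez("d4.npz",K=d["intrinsics"],T=d["pose"]);e=eyes.camera("scene")
for n,x in(("w",c),("d",d),("s",e)):print(n,[(np.round(r["bbox"]),round(r["conf"],2)) for k in["pillow_block","sash_handle"] for r in eyes.look_for(k,x)[:2]])
T=np.array(c["pixels"]); S=np.array(d["pixels"])[80:260,120:320]; E=np.array(e["pixels"])[60:250,130:300]
o=np.zeros((600,800,3),np.uint8);o[:300,:400]=cv2.resize(T,(400,300));o[:300,400:733]=cv2.resize(S,(333,300),interpolation=2);o[300:600,:268]=cv2.resize(E,(268,300),interpolation=2)
cv2.imwrite("pics/m4.png",o[:,:,::-1])
```

```text
18.05 [0.5733 0.1104 0.2914] 
 [[ 0.062  0.899  0.434]
 [ 0.998 -0.052 -0.036]
 [-0.01   0.435 -0.9  ]] 
q [ 0.8  -0.11 -1.09  1.82  0.09  0.95 -0.4 ] F [ 0.1  1.  -0.4]
w [(array([113., 143., 207., 193.]), 0.56), (array([218.,  20., 412., 298.]), 0.56), (array([214.,  21., 415., 299.]), 0.65)]
d [(array([176., 176., 222., 213.]), 0.98), (array([131.,  34., 313., 254.]), 0.56), (array([179.,  97., 268., 181.]), 0.97)]
s [(array([181., 186., 218., 222.]), 0.75), (array([160., 106., 263., 171.]), 0.9), (array([326., 225., 347., 236.]), 0.39)]
```

View pics/m4.png

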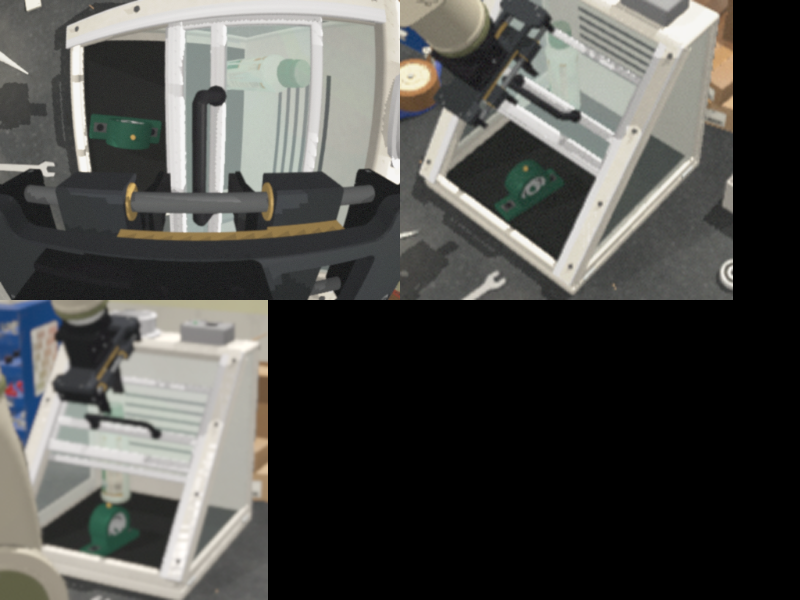

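The sash stays up by itself (handle at about (220,20)-(415,299) in the wrist view), and the block stands clearly visible in the opening in all three views. Fitting its pose.

Run:
```python
from fit import *
w=dict(intrinsics=np.load("w4.npz")["K"],pose=np.load("w4.npz")["T"])
a=np.linspace(0,2*np.pi,40)
M=[(x,y,z) for x in(-.064,.064) for y in(-.021,.021) for z in(0,.014)]+[(.036*np.cos(t),y,.044+.036*np.sin(t)) for t in a for y in(-.019,.019)]
def bb(pf,c,p):
    q=np.array([pf(c,W(p,m)+[0,0,.024]) for m in M]);return np.r_[q.min(0),q.max(0)]
obs=[(proj,D,[176,176,222,213]),(proj,S,[181,186,218,222]),(fproj,w,[113,143,207,193])]
for use in(obs,obs[:2],obs[2:]):
  f=lambda p:np.concatenate([bb(pf,c,p)-b for pf,c,b in use])
  best=min((least_squares(f,[.56,.12,y0],loss="soft_l1",diff_step=1e-3) for y0 in(-.3,-.15,0,.15,.3)),key=lambda r:r.cost)
  print(best.x,np.degrees(best.x[2]),best.cost,f(best.x))
```

```text
[ 0.5552  0.1132 -0.3009] -17.24135135580865 10.35141056684772 [-0.2284 -0.1924 -2.1968  0.5167 -2.1607  2.9016  1.4342  4.5734  0.0896
  0.1931  1.5747 -0.0287]
[ 0.5612  0.1138 -0.2287] -13.104203695005832 7.629246402410532 [ 1.4019 -1.6868 -1.6487 -0.2225 -0.5183  2.1929  1.0959  3.8456]
[0.5549 0.1143 0.0075] 0.4290905782533254 0.21574211743753646 [-0.4358  0.1408  0.4822 -0.0986]
```

```bash
ls
python3 - <<'E'
from fit import *
from scipy.optimize import minimize
w=dict(intrinsics=np.load("w4.npz")["K"],pose=np.load("w4.npz")["T"])
d=eyes.camera("side");s=eyes.camera("scene");wc=eyes.camera("wrist")
a=np.linspace(0,2*np.pi,40)
foot=[(x,y,z) for x in(-.064,.064) for y in(-.021,.021) for z in(0,.014)]
seat=[(.036*np.cos(t),y,.044+.036*np.sin(t)) for t in a for y in(-.019,.019)]
seat+=[(x,y,.0) for x in(-.036,.036) for y in(-.019,.019)]
def render(pf,c,p,bx,k=6):
    m=np.zeros(((bx[3]-bx[1])*k,(bx[2]-bx[0])*k),np.uint8)
    for g in(foot,seat):
        q=np.array([pf(c,W(p,v)+[0,0,.024]) for v in g]);q=(q-[bx[0],bx[1]]+.5)*k
        cv2.fillConvexPoly(m,cv2.convexHull(q.astype(np.int32)),1)
    return m
obs=[]
for pf,c,b in[(proj,d,[168,168,230,221]),(proj,s,[173,178,226,230]),(fproj,wc,[105,135,215,201])]:
    im=np.array(c["pixels"])[b[1]:b[3],b[0]:b[2]];h=cv2.cvtColor(im,cv2.COLOR_RGB2HSV)
    m=cv2.inRange(h,(60,70,30),(100,255,255));m=cv2.morphologyEx(m,cv2.MORPH_CLOSE,np.ones((7,7)))
    n,l,stt,_=cv2.connectedComponentsWithStats(m);m=(l==1+np.argmax(stt[1:,4])).astype(np.uint8)
    m=cv2.resize(m,None,fx=6,fy=6,interpolation=0);print(m.sum()/36);obs.append((pf,c,b,m))
def cost(p,use):
    return sum(1-np.sum(r&m)/np.sum(r|m) for pf,c,b,m in use for r in[render(pf,c,p,b)])
for use in(obs,obs[:2],obs[2:]):
    best=min((minimize(cost,[.557,.114,y0],args=(use,),method="Nelder-Mead",options=dict(initial_simplex=[[.557,.114,y0],[.565,.114,y0],[.557,.122,y0],[.557,.114,y0+.1]])) for y0 in(-.3,-.1,.1)),key=lambda r:r.fun)
    print(best.x,np.degrees(best.x[2]),best.fun,[round(cost(best.x,[o]),3) for o in obs])
E
```

```text
d4.npz
fit.py
h.py
pics
scene.npz
side.npz
w1.npz
w2.npz
w3.npz
w4.npz
846.0
671.0
3023.0
[ 0.5551  0.1153 -0.2418] -13.853511869614005 0.4946534602338558 [np.float64(0.067), np.float64(0.302), np.float64(0.125)]
[ 0.5569  0.1169 -0.2399] -13.742705373644984 0.33683456737367123 [np.float64(0.055), np.float64(0.282), np.float64(0.205)]
[ 0.5543  0.115  -0.2487] -14.251902953598973 0.11568356613350117 [np.float64(0.08), np.float64(0.31), np.float64(0.116)]
```

Run:
```python
from h import *
s=sensors.read_state();C=R.from_quat(s["eef_rot"])
a=np.radians(-13.9);t=np.radians(27)
z=np.array([np.sin(t)*np.cos(a),np.sin(t)*np.sin(a),-np.cos(t)]);y=np.array([-np.sin(a),np.cos(a),0]);x=np.cross(y,z)
T=R.from_matrix(np.stack([x,y,z],1));r=(T*C.inv()).as_rotvec(degrees=True);print(r,np.linalg.norm(r),z,T.as_quat())
```

```text
[-38.34920014   5.30246569  70.69164641] 80.5983012610531 [ 0.44069606 -0.10906125 -0.89100652] [ 0.11765981  0.96522507 -0.02824762  0.23173004]
```

{"api": "arm_command", "payload": {
  "steps": [
    {"slide":[-0.014,0.001,0],"rot":[-4.8,0.66,8.84],"grip":1},
    {"slide":[-0.014,0.001,0],"rot":[-4.8,0.66,8.84],"grip":1},
    {"slide":[-0.014,0.001,0],"rot":[-4.8,0.66,8.84],"grip":1},
    {"slide":[-0.014,0.001,-0.003],"rot":[-4.8,0.66,8.84],"grip":1},
    {"slide":[-0.014,0.001,-0.006],"rot":[-4.8,0.66,8.84],"grip":1},
    {"slide":[-0.014,0.001,-0.006],"rot":[-4.8,0.66,8.84],"grip":1},
    {"slide":[-0.01,0.001,-0.008],"rot":[-4.8,0.66,8.84],"grip":1},
    {"slide":[0,0,-0.008],"rot":[-4.8,0.66,8.84],"grip":1}
  ]
}}

```text
time: 19.65
ee_pos: [0.4792, 0.1174, 0.2594]
eef_rot: [0.114, 0.965, -0.029, 0.233]
ft_force: [0.5, 0.0, -0.8]
width: 0.0867
grip_force: 0.0
```

Run:
```python
from h import *
st()
```

```text
19.65 [0.4792 0.1174 0.2594] 
 [[-0.866  0.234  0.442]
 [ 0.207  0.972 -0.109]
 [-0.456 -0.003 -0.89 ]] 
q [ 0.44 -0.33 -0.81  2.05  0.05  0.94  0.92] F [ 0.5  0.  -0.8]
```

{"api": "arm_command", "payload": {
  "steps": [
    {"slide":[0.005,0.0015,-0.016],"rot":[0,0,0],"grip":1},
    {"slide":[0.005,0.0015,-0.016],"rot":[0,0,0],"grip":1},
    {"slide":[0.005,0.0015,-0.016],"rot":[0,0,0],"grip":1},
    {"slide":[0.005,0.0015,-0.016],"rot":[0,0,0],"grip":1},
    {"slide":[0.005,0.0015,-0.016],"rot":[0,0,0],"grip":1},
    {"slide":[0.006,0.002,-0.017],"rot":[0,0,0],"grip":1},
    {"slide":[0,0,0],"rot":[0,0,0],"grip":1},
    {"slide":[0,0,0],"rot":[0,0,0],"grip":1}
  ]
}}

```text
time: 20.65
ee_pos: [0.5107, 0.1267, 0.1626]
eef_rot: [0.118, 0.965, -0.028, 0.232]
ft_force: [-0.1, 0.0, 0.3]
width: 0.0872
grip_force: 0.0
```

```bash
python3 - <<'E'
from h import *
st();c=eyes.camera("wrist");keep(c,"w5")
for p in([.555,.1155,.104],[.493,.131,.03],[.617,.1,.03]):print(fproj(c,p))
E
mv w5.png pics 2>/dev/null
```

```text
20.65 [0.5107 0.1267 0.1626] 
 [[-0.864  0.241  0.441]
 [ 0.215  0.971 -0.108]
 [-0.454  0.001 -0.891]] 
q [ 0.55 -0.09 -1.03  2.11  0.34  0.75  0.62] F [-0.1  0.   0.3]
[254.41871708 217.97126377]
[254.42369774 108.78486145]
[254.32571177 208.98481541]
```

View pics/w5.png

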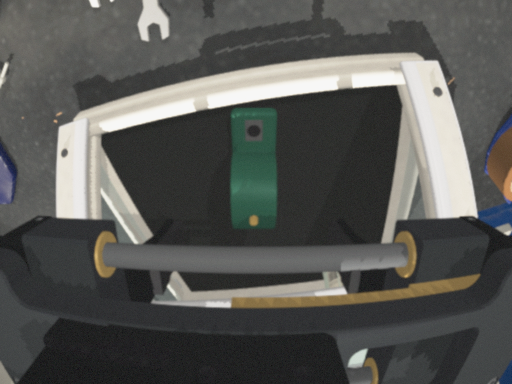

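The block's axis lies on column 254, exactly between the fingers, with its front foot end at row 108 as predicted. Going in and gripping.

{"api": "arm_command", "payload": {
  "steps": [
    {"slide":[0.0075,-0.0019,-0.0154],"rot":[0,0,0],"grip":1},
    {"slide":[0.0075,-0.0019,-0.0154],"rot":[0,0,0],"grip":1},
    {"slide":[0.0075,-0.0019,-0.0154],"rot":[0,0,0],"grip":1},
    {"slide":[0.0075,-0.0019,-0.0154],"rot":[0,0,0],"grip":1},
    {"slide":[0.0075,-0.0019,-0.0154],"rot":[0,0,0],"grip":1},
    {"slide":[0.0075,-0.0019,-0.0154],"rot":[0,0,0],"grip":1},
    {"slide":[0.0073,-0.0019,-0.0152],"rot":[0,0,0],"grip":1},
    {"slide":[0,0,0],"rot":[0,0,0],"grip":1}
  ]
}}

```text
time: 21.7
ee_pos: [0.5628, 0.113, 0.0545]
eef_rot: [0.118, 0.965, -0.028, 0.232]
ft_force: [-1.0, 0.4, 0.8]
width: 0.0871
grip_force: 0.0
```

{"api": "arm_command", "payload": {
  "steps": [
    {"slide":[0,0,0],"rot":[0,0,0],"grip":0},
    {"slide":[0,0,0],"rot":[0,0,0],"grip":0},
    {"slide":[0,0,0],"rot":[0,0,0],"grip":0},
    {"slide":[0,0,0],"rot":[0,0,0],"grip":0},
    {"slide":[0,0,0],"rot":[0,0,0],"grip":0},
    {"slide":[0,0,0],"rot":[0,0,0],"grip":0},
    {"slide":[0,0,0],"rot":[0,0,0],"grip":0},
    {"slide":[0,0,0],"rot":[0,0,0],"grip":0}
  ],
  "newtons": 50
}}

```text
time: 22.7
ee_pos: [0.5629, 0.1132, 0.055]
eef_rot: [0.117, 0.965, -0.028, 0.232]
ft_force: [-1.7, -1.5, 1.8]
width: 0.0377
grip_force: 50.0
```

{"api": "arm_command", "payload": {
  "steps": [
    {"slide":[0,0,0.004],"rot":[0,0,0],"grip":0},
    {"slide":[0,0,0.008],"rot":[0,0,0],"grip":0},
    {"slide":[0,0,0.01],"rot":[0,0,0],"grip":0},
    {"slide":[0,0,0.01],"rot":[0,0,0],"grip":0},
    {"slide":[-0.005,0,0.003],"rot":[0,0,0],"grip":0},
    {"slide":[-0.01,0,0.003],"rot":[0,0,0],"grip":0},
    {"slide":[-0.01,0,0.003],"rot":[0,0,0],"grip":0},
    {"slide":[-0.005,0,0.002],"rot":[0,0,0],"grip":0}
  ]
}}

```text
time: 23.7
ee_pos: [0.5319, 0.1132, 0.0978]
eef_rot: [0.117, 0.965, -0.029, 0.232]
ft_force: [0.2, 0.4, -4.4]
width: 0.0377
grip_force: 50.0
```

{"api": "arm_command", "payload": {
  "steps": [
    {"slide":[-0.012,0.001,0.006],"rot":[0,0,0],"grip":0},
    {"slide":[-0.013,0.001,0.006],"rot":[0,0,0],"grip":0},
    {"slide":[-0.013,0.001,0.007],"rot":[0,0,0],"grip":0},
    {"slide":[-0.013,0.001,0.007],"rot":[0,0,0],"grip":0},
    {"slide":[-0.013,0,0.008],"rot":[0,0,0],"grip":0},
    {"slide":[-0.01,0,0.01],"rot":[0,0,0],"grip":0},
    {"slide":[-0.006,0,0.01],"rot":[0,0,0],"grip":0},
    {"slide":[0,0,0.005],"rot":[0,0,0],"grip":0}
  ]
}}

```text
time: 24.7
ee_pos: [0.4526, 0.1174, 0.1574]
eef_rot: [0.117, 0.965, -0.029, 0.233]
ft_force: [0.5, 0.3, -5.8]
width: 0.0375
grip_force: 50.0
```

Run:
```python
from h import *
st()
```

```text
24.7 [0.4526 0.1174 0.1574] 
 [[-0.864  0.239  0.443]
 [ 0.212  0.971 -0.109]
 [-0.456 -0.001 -0.89 ]] 
q [ 0.48 -0.3  -0.94  2.24  0.09  0.73  0.79] F [ 0.5  0.3 -5.8]
```

{"api": "arm_command", "payload": {
  "steps": [
    {"slide":[0,-0.03,0],"rot":[0,0,0],"grip":0},
    {"slide":[0,-0.045,0],"rot":[0,0,0],"grip":0},
    {"slide":[0,-0.05,0],"rot":[0,0,0],"grip":0},
    {"slide":[0,-0.05,0],"rot":[0,0,0],"grip":0},
    {"slide":[0,-0.05,0],"rot":[0,0,0],"grip":0},
    {"slide":[0,-0.05,0],"rot":[0,0,0],"grip":0},
    {"slide":[0,-0.045,0],"rot":[0,0,0],"grip":0},
    {"slide":[0,-0.03,0],"rot":[0,0,0],"grip":0}
  ]
}}

```text
time: 25.7
ee_pos: [0.4521, -0.235, 0.1562]
eef_rot: [0.118, 0.965, -0.029, 0.232]
ft_force: [1.0, 0.1, -4.8]
width: 0.0382
grip_force: 50.0
```

Run:
```python
from h import *
st();c=eyes.camera("wrist");keep(c,"w6");d=eyes.camera("side")
print([(np.round(r["bbox"]),round(r["conf"],2)) for k in["blue_plate"] for x in (c,d) for r in eyes.look_for(k,x)[:2]])
T=np.array(c["pixels"]);S=np.array(d["pixels"])[200:384,230:380]
o=np.zeros((384,800,3),np.uint8);o[:,:512]=T;o[:353,512:]=cv2.resize(S,(288,353),interpolation=2);cv2.imwrite("pics/m6.png",o[:,:,::-1])
```

```text
25.7 [ 0.4521 -0.235   0.1562] 
 [[-0.865  0.241  0.44 ]
 [ 0.215  0.971 -0.11 ]
 [-0.454 -0.    -0.891]] 
q [ 0.49 -0.18 -0.03  2.24 -0.17  0.63  1.9 ] F [ 1.   0.1 -4.8]
[(array([ 79.,  53., 264., 195.]), 0.59), (array([254., 277., 342., 350.]), 0.87), (array([165.,  85., 266., 182.]), 0.24)]
```

View pics/m6.png

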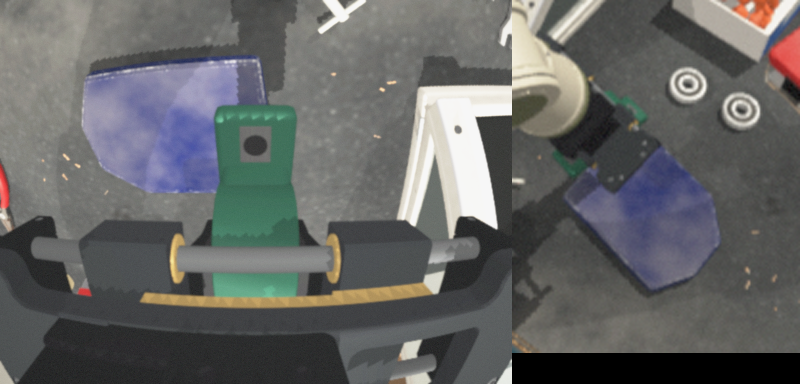

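The wrist view shows the block held upright, and the plate to the left under it (outline (88,72)–(260,57)–(215,192)–(82,112)). I'll check its centre.

Run:
```python
from fit import *
w=dict(intrinsics=np.load("w6.npz")["K"],pose=np.load("w6.npz")["T"])
P=[fz(w,u,v,.018)[:2]*1000 for u,v in[(88,72),(260,57),(268,100),(215,192),(150,190),(100,160),(82,112)]]
N=lambda x,y:((x-512)/1.92+230,y/1.92+200)
Q=[atz(D,*N(*q),.018)[:2]*1000 for q in[(565,195),(652,290),(703,273),(718,238),(712,200),(665,150)]]
for n,p in(("w",P),("d",Q)):
    p=np.array(p);print(n,p,cv2.minAreaRect(p.astype(np.float32)))
    for a in(-5,-10,-14):
        a=np.radians(a);u=p@[np.cos(a),np.sin(a)];v=p@[-np.sin(a),np.cos(a)];print(np.degrees(a),np.ptp(u),np.ptp(v))
```

```text
w [[ 351.3146 -372.308 ]
 [ 389.3484 -214.8335]
 [ 431.0578 -217.3718]
 [ 526.3184 -300.1308]
 [ 504.4991 -374.7765]
 [ 447.7642 -414.3446]
 [ 387.0929 -401.8614]] ((443.248291015625, -317.8702087402344), (189.65487670898438, 153.16720581054688), 76.42174530029297)
-5.0 168.04725460916694 194.76712806752582
-10.0 159.81170826152515 191.07923601381393
-14.0 153.5367222058743 189.64550600783676
d [[ 393.8368 -219.1854]
 [ 354.7105 -381.5475]
 [ 410.9546 -423.3481]
 [ 462.2498 -416.5217]
 [ 503.3738 -384.294 ]
 [ 529.1887 -294.6713]] ((439.87158203125, -332.06121826171875), (191.44839477539062, 150.957275390625), 73.93153381347656)
-5.0 166.2424968940881 201.89386776132216
-10.0 156.74159054867653 198.08851663259395
-14.0 149.59299387165385 193.95700514403978
```

{"api": "arm_command", "payload": {
  "steps": [
    {"slide":[0.001,-0.018,0],"rot":[0,0,0],"grip":0},
    {"slide":[0.001,-0.022,0],"rot":[0,0,0],"grip":0},
    {"slide":[0.001,-0.022,-0.01],"rot":[0,0,0],"grip":0},
    {"slide":[0,-0.018,-0.017],"rot":[0,0,0],"grip":0},
    {"slide":[0,-0.008,-0.02],"rot":[0,0,0],"grip":0},
    {"slide":[0,0,-0.02],"rot":[0,0,0],"grip":0},
    {"slide":[0,0,-0.017],"rot":[0,0,0],"grip":0},
    {"slide":[0,0,-0.01],"rot":[0,0,0],"grip":0}
  ]
}}

```text
time: 26.9
ee_pos: [0.4559, -0.3194, 0.0618]
eef_rot: [0.116, 0.965, -0.028, 0.232]
ft_force: [-0.2, 0.4, -5.1]
width: 0.0376
grip_force: 50.0
```

{"api": "arm_command", "payload": {
  "steps": [
    {"slide":[0,-0.003,-0.004],"rot":[0,0,0],"grip":0},
    {"slide":[0,0,-0.003],"rot":[0,0,0],"grip":0},
    {"slide":[0,0,-0.002],"rot":[0,0,0],"grip":0},
    {"slide":[0,0,-0.001],"rot":[0,0,0],"grip":0},
    {"slide":[0,0,-0.001],"rot":[0,0,0],"grip":0},
    {"slide":[0,0,-0.0005],"rot":[0,0,0],"grip":0},
    {"slide":[0,0,-0.0005],"rot":[0,0,0],"grip":0},
    {"slide":[0,0,-0.0005],"rot":[0,0,0],"grip":0}
  ]
}}

```text
time: 27.9
ee_pos: [0.4559, -0.3237, 0.0505]
eef_rot: [0.117, 0.965, -0.028, 0.232]
ft_force: [-0.5, 0.2, -6.2]
width: 0.0379
grip_force: 50.0
```

{"api": "arm_command", "payload": {
  "steps": [
    {"slide":[0,0,-0.0005],"rot":[0,0,0],"grip":0},
    {"slide":[0,0,-0.0005],"rot":[0,0,0],"grip":0},
    {"slide":[0,0,-0.0005],"rot":[0,0,0],"grip":0},
    {"slide":[0,0,-0.0003],"rot":[0,0,0],"grip":0},
    {"slide":[0,0,-0.0003],"rot":[0,0,0],"grip":0},
    {"slide":[0,0,0],"rot":[0,0,0],"grip":0},
    {"slide":[0,0,0],"rot":[0,0,0],"grip":0},
    {"slide":[0,0,0],"rot":[0,0,0],"grip":0}
  ]
}}

```text
time: 28.9
ee_pos: [0.4563, -0.3239, 0.049]
eef_rot: [0.117, 0.965, -0.028, 0.233]
ft_force: [-4.5, 3.6, 6.0]
width: 0.038
grip_force: 50.0
```

{"api": "arm_command", "payload": {
  "steps": [
    {"slide":[0,0,0],"rot":[0,0,0],"grip":0.6},
    {"slide":[0,0,0],"rot":[0,0,0],"grip":0.7},
    {"slide":[0,0,0],"rot":[0,0,0],"grip":0.8},
    {"slide":[0,0,0],"rot":[0,0,0],"grip":0.8},
    {"slide":[-0.002,0,0.006],"rot":[0,0,0],"grip":0.8},
    {"slide":[-0.006,0.001,0.02],"rot":[0,0,0],"grip":0.8},
    {"slide":[-0.006,0.001,0.035],"rot":[0,0,0],"grip":0.8},
    {"slide":[0,0,0.045],"rot":[0,0,0],"grip":0.8}
  ]
}}

```text
time: 29.9
ee_pos: [0.4407, -0.3214, 0.1549]
eef_rot: [0.118, 0.965, -0.028, 0.231]
ft_force: [0.9, -0.2, -0.8]
width: 0.0696
grip_force: 0.0
```

Run:
```python
from h import *
s=st();c=eyes.camera("wrist");keep(c,"w7");d=eyes.camera("side");e=eyes.camera("scene")
T=np.array(c["pixels"]);S=np.array(d["pixels"])[80:384,130:380]
o=np.zeros((384,800,3),np.uint8);o[:,:512]=T;o[:350,512:]=cv2.resize(S,(288,350),interpolation=2);cv2.imwrite("pics/m7.png",o[:,:,::-1])
C=R.from_quat(s["eef_rot"])
a=np.radians(-3.3);t=np.radians(25.7)
z=np.array([np.sin(t)*np.cos(a),np.sin(t)*np.sin(a),-np.cos(t)]);x=np.array([-np.sin(a),np.cos(a),0]);y=np.cross(z,x)
T=R.from_matrix(np.stack([x,y,z],1));r=(T*C.inv()).as_rotvec(degrees=True);print(r,np.linalg.norm(r),z)
```

```text
29.9 [ 0.4407 -0.3214  0.1549] 
 [[-0.865  0.24   0.44 ]
 [ 0.214  0.971 -0.108]
 [-0.453  0.    -0.891]] 
q [ 0.53 -0.07  0.14  2.15 -0.29  0.65  2.19] F [ 0.9 -0.2 -0.8]
[ 38.77240536  -4.86187042 -70.50561861] 80.61004563411244 [ 0.43294    -0.02496316 -0.90107702]
```

View pics/m7.png

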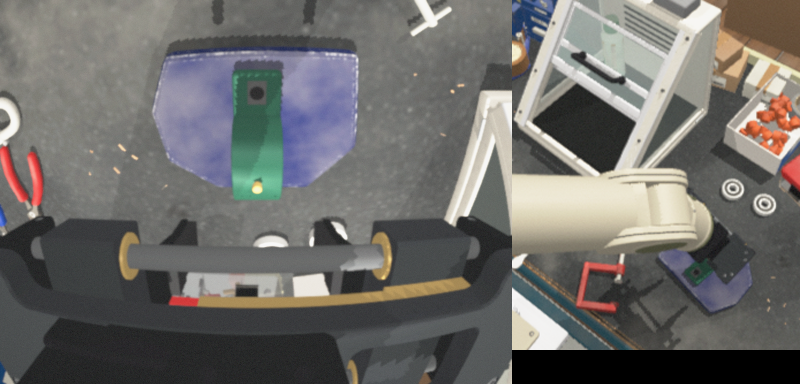

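The block stands upright on the plate, centred laterally (column 257; plate spans columns 154–357), and the sash is still up. Checking the x centring by numbers.

Run:
```python
from fit import *
w=dict(intrinsics=np.load("w7.npz")["K"],pose=np.load("w7.npz")["T"])
for n,u,v,z in(("front edge mid",257,53,.018),("far edge R",300,186,.018),("far edge L",222,186,.018),("left",154,108,.018),("right",357,90,.018),("foot front top",257,72,.032),("foot front bottom",257,62,.018)):
    p=fz(w,u,v,z);a=np.radians(-14);print(n,p,p[0]*np.cos(a)+p[1]*np.sin(a),-p[0]*np.sin(a)+p[1]*np.cos(a))
p=np.array([.4563-.0079,-.3239+.0023]);print(p@[np.cos(a),np.sin(a)],p@[-np.sin(a),np.cos(a)])
```

```text
front edge mid [ 0.3735 -0.3027  0.018 ] 0.4356311012625048 -0.20334249648077082
far edge R [ 0.5282 -0.291   0.018 ] 0.5829242683452864 -0.15456051276733593
far edge L [ 0.5073 -0.3753  0.018 ] 0.5830277939635257 -0.24138555761202976
left [ 0.3979 -0.4091  0.018 ] 0.4850353590207224 -0.30064394762957913
right [ 0.4253 -0.2209  0.018 ] 0.466134249215039 -0.11139105169094664
foot front top [ 0.3858 -0.3058  0.032 ] 0.44828193033981395 -0.20338452567202292
foot front bottom [ 0.3814 -0.3046  0.018 ] 0.44379468986330217 -0.20330466346827147
0.5128826852870099 -0.20356932758346946
```

{"api": "arm_command", "payload": {
  "steps": [
    {"slide":[0.003,0.04,0.02],"rot":[4.85,-0.61,-8.81],"grip":0.6},
    {"slide":[0.003,0.054,0.02],"rot":[4.85,-0.61,-8.81],"grip":0.5},
    {"slide":[0.003,0.054,0.02],"rot":[4.85,-0.61,-8.81],"grip":0.5},
    {"slide":[0.003,0.056,0.015],"rot":[4.85,-0.61,-8.81],"grip":0.5},
    {"slide":[0.003,0.056,0.015],"rot":[4.85,-0.61,-8.81],"grip":0.5},
    {"slide":[0.005,0.056,0.015],"rot":[4.85,-0.61,-8.81],"grip":0.5},
    {"slide":[0.007,0.056,0.015],"rot":[4.85,-0.61,-8.81],"grip":0.5},
    {"slide":[0.007,0.05,0.015],"rot":[4.85,-0.61,-8.81],"grip":0.5}
  ]
}}

```text
time: 31.05
ee_pos: [0.4756, 0.0668, 0.2771]
eef_rot: [0.668, 0.709, 0.141, 0.173]
ft_force: [1.5, 0.1, 0.6]
width: 0.0436
grip_force: 0.0
```

```bash
cat > rr.py <<'E'
from h import *
s=st();C=R.from_quat(s["eef_rot"])
a=np.radians(-3.3);t=np.radians(25.7)
z=np.array([np.sin(t)*np.cos(a),np.sin(t)*np.sin(a),-np.cos(t)]);x=np.array([-np.sin(a),np.cos(a),0]);y=np.cross(z,x)
T=R.from_matrix(np.stack([x,y,z],1));r=(T*C.inv()).as_rotvec(degrees=True);print(r,np.linalg.norm(r))
print(np.array([.5733,.1104,.2914])-s["ee_pos"])
E
python3 rr.py
```

```text
31.05 [0.4756 0.0668 0.2771] 
 [[-0.046  0.9    0.434]
 [ 0.997  0.067 -0.032]
 [-0.057  0.431 -0.9  ]] 
q [ 0.59 -0.41 -0.71  2.06 -0.21  0.96 -0.  ] F [1.5 0.1 0.6]
[ 3.28930057 -0.12130857 -5.95565765] 6.8047095505463515
[0.09774071 0.04362108 0.01430929]
```

{"api": "arm_command", "payload": {
  "steps": [
    {"slide":[0,0.011,0.005],"rot":[0.82,0,-1.5],"grip":0.5},
    {"slide":[0,0.0115,0.005],"rot":[0.82,0,-1.5],"grip":0.5},
    {"slide":[0.015,0.0115,0.0043],"rot":[0.82,0,-1.5],"grip":0.5},
    {"slide":[0.025,0.0096,0],"rot":[0.82,0,-1.5],"grip":0.5},
    {"slide":[0.025,0,0],"rot":[0,0,0],"grip":0.5},
    {"slide":[0.02,0,0],"rot":[0,0,0],"grip":0.5},
    {"slide":[0.0127,0,0],"rot":[0,0,0],"grip":0.5},
    {"slide":[0,0,0],"rot":[0,0,0],"grip":0.5}
  ]
}}

```text
time: 32.05
ee_pos: [0.5736, 0.1083, 0.2907]
eef_rot: [0.708, 0.671, 0.151, 0.161]
ft_force: [1.0, 0.0, -0.7]
width: 0.0434
grip_force: 0.0
```

```bash
python3 rr.py
```

```text
32.05 [0.5736 0.1083 0.2907] 
 [[ 0.054  0.901  0.43 ]
 [ 0.999 -0.048 -0.024]
 [-0.001  0.431 -0.903]] 
q [ 0.76 -0.1  -1.05  1.82  0.08  0.95 -0.38] F [ 1.   0.  -0.7]
[ 0.06739802 -0.20283433 -0.21189704] 0.30097278215659806
[-0.00028341  0.00214541  0.00071916]
```

Back at the retract pose. Now I re-enter to the release pose (0.5996, 0.1108, 0.2367) and close.

{"api": "arm_command", "payload": {
  "steps": [
    {"slide":[0.006,0.0005,-0.012],"rot":[0,0,0],"grip":0.5},
    {"slide":[0.006,0.0005,-0.013],"rot":[0,0,0],"grip":0.5},
    {"slide":[0.006,0.0005,-0.013],"rot":[0,0,0],"grip":0.5},
    {"slide":[0.005,0.0005,-0.01],"rot":[0,0,0],"grip":0.5},
    {"slide":[0.003,0,-0.006],"rot":[0,0,0],"grip":0.5},
    {"slide":[0,0,0],"rot":[0,0,0],"grip":0.5},
    {"slide":[0,0,0],"rot":[0,0,0],"grip":0.4},
    {"slide":[0,0,0],"rot":[0,0,0],"grip":0.3}
  ]
}}

```text
time: 33.05
ee_pos: [0.5997, 0.1105, 0.2383]
eef_rot: [0.708, 0.671, 0.152, 0.162]
ft_force: [0.8, 0.5, 0.6]
width: 0.0315
grip_force: 0.0
```

{"api": "arm_command", "payload": {
  "steps": [
    {"slide":[0,0,0],"rot":[0,0,0],"grip":0.25},
    {"slide":[0,0,0],"rot":[0,0,0],"grip":0.2},
    {"slide":[0,0,0],"rot":[0,0,0],"grip":0.15},
    {"slide":[0,0,0],"rot":[0,0,0],"grip":0.1},
    {"slide":[0,0,0],"rot":[0,0,0],"grip":0.05},
    {"slide":[0,0,0],"rot":[0,0,0],"grip":0},
    {"slide":[0,0,0],"rot":[0,0,0],"grip":0},
    {"slide":[0,0,0],"rot":[0,0,0],"grip":0}
  ],
  "newtons": 40
}}

```text
time: 34.05
ee_pos: [0.5987, 0.1105, 0.2371]
eef_rot: [0.708, 0.671, 0.151, 0.161]
ft_force: [-6.8, 1.3, 1.5]
width: 0.0117
grip_force: 40.0
```

{"api": "arm_command", "payload": {
  "steps": [
    {"slide":[-0.0024,0,-0.0029],"rot":[0,0,0],"grip":0},
    {"slide":[-0.0024,0,-0.0029],"rot":[0,0,0],"grip":0},
    {"slide":[-0.0024,0.0005,-0.0029],"rot":[0,0,0],"grip":0},
    {"slide":[-0.0024,0,-0.0029],"rot":[0,0,0],"grip":0},
    {"slide":[-0.0024,0.0005,-0.0029],"rot":[0,0,0],"grip":0},
    {"slide":[-0.0024,0,-0.0029],"rot":[0,0,0],"grip":0},
    {"slide":[-0.0024,0,-0.0029],"rot":[0,0,0],"grip":0},
    {"slide":[-0.0024,0,-0.0029],"rot":[0,0,0],"grip":0}
  ]
}}

```text
time: 35.05
ee_pos: [0.579, 0.1118, 0.2135]
eef_rot: [0.708, 0.671, 0.15, 0.161]
ft_force: [-9.2, 0.4, 3.3]
width: 0.0117
grip_force: 40.0
```

{"api": "arm_command", "payload": {
  "steps": [
    {"slide":[-0.006,0.0005,-0.0068],"rot":[0,0,0],"grip":0},
    {"slide":[-0.008,0.0005,-0.0096],"rot":[0,0,0],"grip":0},
    {"slide":[-0.008,0.0005,-0.0096],"rot":[0,0,0],"grip":0},
    {"slide":[-0.008,0.0005,-0.0096],"rot":[0,0,0],"grip":0},
    {"slide":[-0.008,0.0005,-0.0096],"rot":[0,0,0],"grip":0},
    {"slide":[-0.008,0.0005,-0.0096],"rot":[0,0,0],"grip":0},
    {"slide":[-0.006,0.0005,-0.0072],"rot":[0,0,0],"grip":0},
    {"slide":[-0.003,0,-0.0036],"rot":[0,0,0],"grip":0}
  ]
}}

```text
time: 36.05
ee_pos: [0.5238, 0.1153, 0.1476]
eef_rot: [0.708, 0.671, 0.15, 0.161]
ft_force: [-6.6, 1.7, 0.7]
width: 0.0114
grip_force: 40.0
```

{"api": "arm_command", "payload": {
  "steps": [
    {"slide":[-0.004,0,-0.0049],"rot":[0,0,0],"grip":0},
    {"slide":[-0.006,0.0005,-0.0072],"rot":[0,0,0],"grip":0},
    {"slide":[-0.006,0.0005,-0.0072],"rot":[0,0,0],"grip":0},
    {"slide":[-0.006,0.0005,-0.0072],"rot":[0,0,0],"grip":0},
    {"slide":[-0.005,0.0005,-0.006],"rot":[0,0,0],"grip":0},
    {"slide":[-0.003,0,-0.0036],"rot":[0,0,0],"grip":0},
    {"slide":[-0.002,0,-0.0024],"rot":[0,0,0],"grip":0},
    {"slide":[-0.001,0,-0.0012],"rot":[0,0,0],"grip":0}
  ]
}}

```text
time: 37.05
ee_pos: [0.4909, 0.1174, 0.1082]
eef_rot: [0.708, 0.671, 0.15, 0.161]
ft_force: [-9.6, 2.9, 2.9]
width: 0.0115
grip_force: 40.0
```

{"api": "arm_command", "payload": {
  "steps": [
    {"slide":[-0.0006,0,-0.0008],"rot":[0,0,0],"grip":0},
    {"slide":[-0.0006,0,-0.0008],"rot":[0,0,0],"grip":0},
    {"slide":[-0.0006,0,-0.0008],"rot":[0,0,0],"grip":0},
    {"slide":[-0.0006,0,-0.0008],"rot":[0,0,0],"grip":0},
    {"slide":[-0.0006,0,-0.0008],"rot":[0,0,0],"grip":0},
    {"slide":[-0.0006,0,-0.0008],"rot":[0,0,0],"grip":0},
    {"slide":[-0.0003,0,-0.0004],"rot":[0,0,0],"grip":0},
    {"slide":[-0.0003,0,-0.0004],"rot":[0,0,0],"grip":0}
  ]
}}

```text
time: 38.05
ee_pos: [0.4863, 0.1177, 0.1025]
eef_rot: [0.707, 0.672, 0.15, 0.161]
ft_force: [-18.2, 3.6, 10.2]
width: 0.0116
grip_force: 40.1
```

{"api": "arm_command", "payload": {
  "steps": [
    {"slide":[-0.0005,0,0.0004],"rot":[0,0,0],"grip":0},
    {"slide":[-0.0003,0,-0.0004],"rot":[0,0,0],"grip":0},
    {"slide":[-0.0003,0,-0.0004],"rot":[0,0,0],"grip":0},
    {"slide":[-0.0003,0,-0.0004],"rot":[0,0,0],"grip":0},
    {"slide":[-0.0003,0,-0.0004],"rot":[0,0,0],"grip":0},
    {"slide":[0,0,0],"rot":[0,0,0],"grip":0},
    {"slide":[0,0,0],"rot":[0,0,0],"grip":0},
    {"slide":[0,0,0],"rot":[0,0,0],"grip":0}
  ]
}}

```text
time: 39.05
ee_pos: [0.4856, 0.1177, 0.1019]
eef_rot: [0.707, 0.671, 0.151, 0.161]
ft_force: [-9.0, 3.5, 2.6]
width: 0.0117
grip_force: 40.0
```

{"api": "arm_command", "payload": {
  "steps": [
    {"slide":[-0.0003,0,-0.0004],"rot":[0,0,0],"grip":0},
    {"slide":[-0.0003,0,-0.0004],"rot":[0,0,0],"grip":0},
    {"slide":[-0.0003,0,-0.0004],"rot":[0,0,0],"grip":0},
    {"slide":[-0.0003,0,-0.0004],"rot":[0,0,0],"grip":0},
    {"slide":[-0.0003,0,-0.0004],"rot":[0,0,0],"grip":0},
    {"slide":[-0.0003,0,-0.0004],"rot":[0,0,0],"grip":0},
    {"slide":[0,0,0],"rot":[0,0,0],"grip":0},
    {"slide":[0,0,0],"rot":[0,0,0],"grip":0}
  ]
}}

```text
time: 40.05
ee_pos: [0.4854, 0.1178, 0.1013]
eef_rot: [0.707, 0.671, 0.152, 0.163]
ft_force: [-17.6, 1.8, 22.2]
width: 0.0115
grip_force: 40.1
```

The sash is on the sill: the force along the slope reversed to +5.7 N and motion stopped. Releasing and retracting.

{"api": "arm_command", "payload": {
  "steps": [
    {"slide":[0.0003,0,0.0004],"rot":[0,0,0],"grip":0},
    {"slide":[-0.0005,0,0.0005],"rot":[0,0,0],"grip":0.5},
    {"slide":[0,0,0],"rot":[0,0,0],"grip":0.5},
    {"slide":[0,0,0],"rot":[0,0,0],"grip":0.5},
    {"slide":[0,0,0],"rot":[0,0,0],"grip":0.5},
    {"slide":[-0.004,0,0.008],"rot":[0,0,0],"grip":0.5},
    {"slide":[-0.009,0,0.018],"rot":[0,0,0],"grip":0.5},
    {"slide":[-0.009,0,0.018],"rot":[0,0,0],"grip":0.5}
  ]
}}

```text
time: 41.05
ee_pos: [0.4622, 0.117, 0.1455]
eef_rot: [0.708, 0.671, 0.152, 0.162]
ft_force: [-0.8, -0.3, -0.5]
width: 0.0439
grip_force: 0.0
```

{"api": "arm_command", "payload": {
  "steps": [
    {"slide":[-0.006,0,0.02],"rot":[0,0,0],"grip":0.5},
    {"slide":[0,0.005,0.03],"rot":[0,0,0],"grip":0.5},
    {"slide":[0,0.01,0.03],"rot":[0,0,0],"grip":0.5},
    {"slide":[0,0.01,0.03],"rot":[0,0,0],"grip":0.5},
    {"slide":[0,0,0.02],"rot":[0,0,0],"grip":0.5},
    {"slide":[0,0,0.01],"rot":[0,0,0],"grip":0.5},
    {"slide":[0,0,0],"rot":[0,0,0],"grip":0.5},
    {"slide":[0,0,0],"rot":[0,0,0],"grip":0.5}
  ]
}}

```text
time: 42.05
ee_pos: [0.4562, 0.1417, 0.284]
eef_rot: [0.708, 0.671, 0.151, 0.162]
ft_force: [-0.2, 0.4, 0.5]
width: 0.0434
grip_force: 0.0
```

Run:
```python
from h import *
st();c=eyes.camera("wrist");d=eyes.camera("side")
T=np.array(c["pixels"]);S=np.array(d["pixels"])[30:370,130:390]
o=np.zeros((408,800,3),np.uint8);o[:366,:488]=cv2.resize(T,(488,366));o[:408,488:]=cv2.resize(S,(312,408),interpolation=2);cv2.imwrite("pics/m8.png",o[:,:,::-1])
```

```text
42.05 [0.4562 0.1417 0.284 ] 
 [[ 0.054  0.901  0.43 ]
 [ 0.999 -0.047 -0.026]
 [-0.003  0.431 -0.902]] 
q [ 0.5  -0.43 -0.81  2.03 -0.17  1.   -0.32] F [-0.2  0.4  0.5]
```

View pics/m8.png

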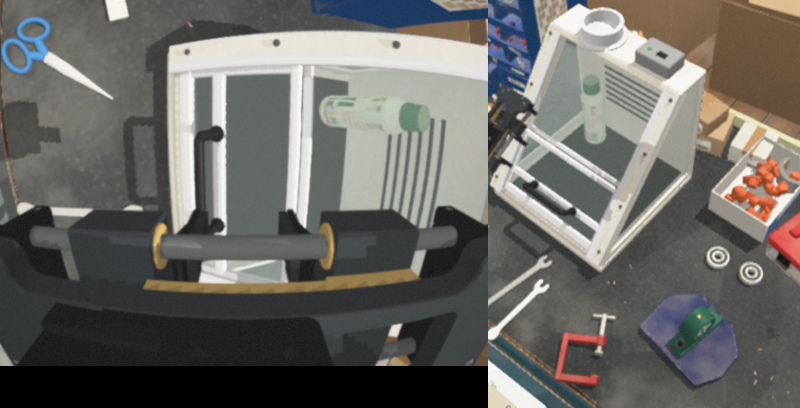

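The sash is shut with its handle at the bottom. The block stands on the middle of the plate (side crop ~(690,335)), the bottle and bearings are in place, and the arm is free.

```bash
python3 -c "
from bench import order;print(order.close_job())"
```

```text
the job is handed in; nothing more can be done
None
```

The job is handed in after 42 s: the block stands upright about 4 mm from the middle of the blue plate, the sash is fully down, and the bottle and both bearings were left where they were.

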